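# Lay out the spare car parts in their pit trays

## Robot

A 7-joint arm with a two-finger parallel gripper is mounted at the origin on the work surface. World frame = base frame: x ahead of the robot, y to its left, z up, the work surface at z = 0. Lengths are in m, angles in rad, forces in N, time in s.
With the tool pointing down it reaches from about 0.425 to 0.8 m from the base axis. Payload 8.3 kg.
Tool frame: the origin (TCP) lies between the finger pads; the fingertips stand ctrl.tip_reach ahead of it and the grasp point (between the pads) lies 2 mm behind it (ctrl.tip_reach is the distance from the TCP to the fingertips, in m); y points along the fingers, z is the direction in which the jaws open and shut, and the axes are right-handed (so a half turn about y gives the same grasp; the last joint's range is limited). The gripper opens to 85 mm and grips with 20 to 120 N. Pads are 22 mm wide; open, the fingers measure 114 mm over their backs; the gripper's body (76 mm by 85 mm) begins 54 mm behind the grasp point. The pads swing forward as they close: fully open they stand 13 mm farther back than shut.
Start: joints at [1.277, 0.383, 0.016, 1.37, -0.006, 1.388, -0.046], TCP at [0.143, -0.608, 0.248] pointing down, gripper open.
Joint ranges: [-2.95, 2.95], [-0.25, 2.06], [-1.52, 1.56], [0.18, 2.33], [-1.44, 4.58], [0.02, 2.06], [-3.01, 3.01]. Speed limits (rad/s): [2.39, 2.39, 3.01, 3.01, 3.14, 3.14, 3.14].

## Interface

Orientations are given as a rotation vector (axis times angle).
In Python, from workcell import ctrl gives the robot as it stands. Calls block until the motion is done:
- ctrl.move_ptp(position, orientation): joint-space move of the TCP to a pose.
- ctrl.line_to(position, attitude=None, velocity=0.15, force_limit=None): straight line of the TCP; attitude=None keeps the orientation; velocity is the mean speed in m/s. With force_limit (N) it stops when the force on the tool has changed by that much, and returns True; else False.
- ctrl.move_j(angles): joint-space move.
- ctrl.grip(opening, f_grip=None): finger opening in m; f_grip is the grip in N (None keeps the last); returns when the fingers have stopped.
- ctrl.dwell(seconds).
- ctrl.ik(position, orientation): joint angles nearest the present ones, or None.
- ctrl.read_state(): the state.
- ctrl.read_camera(name): name is "scene" or "top" or "wrist"; returns the picture (420x560x3 uint8, red, green, blue); there is no depth.
- ctrl.camera_params(name): a dict with "fx", "fy", "cx", "cy" (pixels), "rvec" (rotation vector, rad) and "tvec" (3), from world to camera coordinates, as OpenCV has them. Camera axes: x right, y down, z forward; pixel columns grow to the right and rows downward; lengths in m; the calibration is good to about 2 mm. The wrist camera is an equidistant fisheye: a pixel r from the principal point sees the ray r / f radians off the axis. A picture is of the moment at which its call begins: read the wrist's pose just before it. camera_params takes no time and is no camera call; for the wrist camera it gives the pose at the moment of the call.
A pose or a line that the arm cannot do raises ctrl.PlanningError and nothing moves.
- ctrl.finish_job(): hands the job in, once; it reports no verdict.
The state is a dict: "clock": time; "joint_pos": joint angles; "joint_velocities": joint speeds; "joint_efforts": joint torques, N m; "tcp_pos": TCP position; "orientation": TCP orientation; "wrist_force": force on the tool from outside, world axes, zero at the start; "torque": the same for the moment, N m; "finger_gap": finger opening in m.
Only numpy, scipy, OpenCV 4.12 (cv2) and the standard library are available. Lean on these libraries where they do the work, as an engineer would, in place of code of your own. Each camera call takes 0.05 s, during which the arm holds its last target.

## Task

Put the four loose model-car parts - the big rear wheel, the small front wheel, the battery pack and the servo - each into the white tray of its own shape and size, the same way up as now and sitting flat on the tray's floor inside the rim. Set them down gently without dropping them, and leave the screw tin and the grease jar where they are.

Things in the scene. Friction and masses are not known exactly. Their poses are not given: they have to be found in the camera images.
- rear_wheel: Large model-car wheel lying flat (axle vertical): black tyre 62 mm in diameter, 40 mm high, white rim disc 42 mm across on top. About 70 g. Origin: centre of its underside; z up. Belongs in rear_wheel_tray. Starts at any yaw.
- front_wheel: Small model-car wheel lying flat (axle vertical): black tyre 46 mm in diameter, 28 mm high, white rim disc 30 mm across on top. About 40 g. Origin: centre of its underside; z up. Belongs in front_wheel_tray. Starts at any yaw.
- battery: Black battery pack lying flat: 96 mm along its x, 47 mm along its y, 25 mm high, grey panel and two small brass contacts on top. About 200 g. Origin: centre of its underside; z up. Belongs in battery_tray, long side along the tray's long side, either way round. Starts at any yaw.
- servo: Servo standing upright: black and metal case 40 mm along its x, 20 mm along its y, 37 mm high; output shaft on top (to 41 mm) 10 mm off centre to +x; ears 18 mm wide, 27 to 30 mm above the base, 54 mm long overall (they pass above the tray rim). About 60 g. Origin: centre of its underside; z up. Belongs in servo_tray, long sides aligned, either way round. Starts at any yaw.
- rear_wheel_tray: Large round tray, fixed to the table, white plastic; floor 3 mm thick, rim 3 mm wide, its top 9 mm above the table, so 6 mm above the tray floor. Origin: centre of its underside, on the table; z up. Inside 74 mm in diameter, outside 80 mm.
- front_wheel_tray: Small round tray, fixed to the table, white plastic; floor 3 mm thick, rim 3 mm wide, its top 9 mm above the table, so 6 mm above the tray floor. Origin: centre of its underside, on the table; z up. Inside 58 mm in diameter, outside 64 mm.
- battery_tray: Large rectangular tray, fixed to the table, white plastic; floor 3 mm thick, rim 3 mm wide, its top 9 mm above the table, so 6 mm above the tray floor. Origin: centre of its underside, on the table; z up. Inside 108 mm along its x by 59 mm along its y; outside 114 by 65 mm.
- servo_tray: Small rectangular tray, fixed to the table, white plastic; floor 3 mm thick, rim 3 mm wide, its top 9 mm above the table, so 6 mm above the tray floor. Origin: centre of its underside, on the table; z up. Inside 52 mm along its x by 32 mm along its y; outside 58 by 38 mm.
- screw_tin: Bystander: round metal tin with a lid, 50 mm in diameter, 34 mm high, standing loose in the middle of the work; not to be moved. Origin: centre of its underside.
- grease_jar: Bystander: squat plastic jar, grey with a black lid, 44 mm in diameter, 40 mm high, standing loose at the far middle of the work; not to be moved. Origin: centre of its underside.
Not all that is in view belongs to the job. What is shaped like the servo_tray but orange, purple or red is not meant.

How it is judged:
By the outcome, as a careful person would: the job done as asked, in the order asked, and still so for the second after the job is handed in, with the robot touching nothing.
It also fails if it takes over 106 s, if anything falls off the work surface, if the arm or the gripper's body presses on something with over 40 N, if the wrist force passes 120 N, or if a joint passes its speed limit or range.

## Working session

There is one attempt and no reset: what is moved stays moved. The work goes in short steps, each a Python script; the robot and the scene stay as the last script left them, time stands still between calls to the robot, and variables do not carry over. Pictures are saved under pics/ and viewed, and the job is handed in when it is done.

```bash
ls; mkdir -p pics
python3 - <<'E'
from workcell import ctrl
import cv2
s=ctrl.read_state();print(s['clock'],s['tcp_pos'],s['orientation'],s['finger_gap'],ctrl.tip_reach)
for n in ['scene','top','wrist']:
    p=ctrl.camera_params(n);print(n,p)
    im=ctrl.read_camera(n);cv2.imwrite(f'pics/{n}0.png',im[:,:,::-1])
    if n=='top': cv2.imwrite('pics/top0x.png',cv2.resize(im[:,:,::-1],(800,600),interpolation=cv2.INTER_CUBIC))
E
```

```text
pics
0.0 [ 0.14289377 -0.60797612  0.24727278] [-0.24365905  2.10124429 -2.0971806 ] 0.08514441118199034 0.017
scene {'fx': 500.1607213441482, 'fy': 500.1607213441482, 'cx': 279.55447314632465, 'cy': 212.40803999300348, 'rvec': array([ 1.95602527,  1.40708643, -0.58194585]), 'tvec': array([-0.16881045, -0.31061081,  1.47780694])}
top {'fx': 409.84055829893526, 'fy': 409.84055829893526, 'cx': 279.09543290453485, 'cy': 202.44899573313822, 'rvec': array([ 2.18192227, -2.01944101,  0.23250391]), 'tvec': array([-0.04658702,  0.51162312,  0.96695881])}
wrist {'fx': 325.19226210127806, 'fy': 325.19226210127806, 'cx': 282.23949804311525, 'cy': 205.57990775957782, 'rvec': array([-2.27383287,  1.79958306,  0.26987628]), 'tvec': array([-0.62327254, -0.0383037 ,  0.38059997])}
```

View pics/top0x.png

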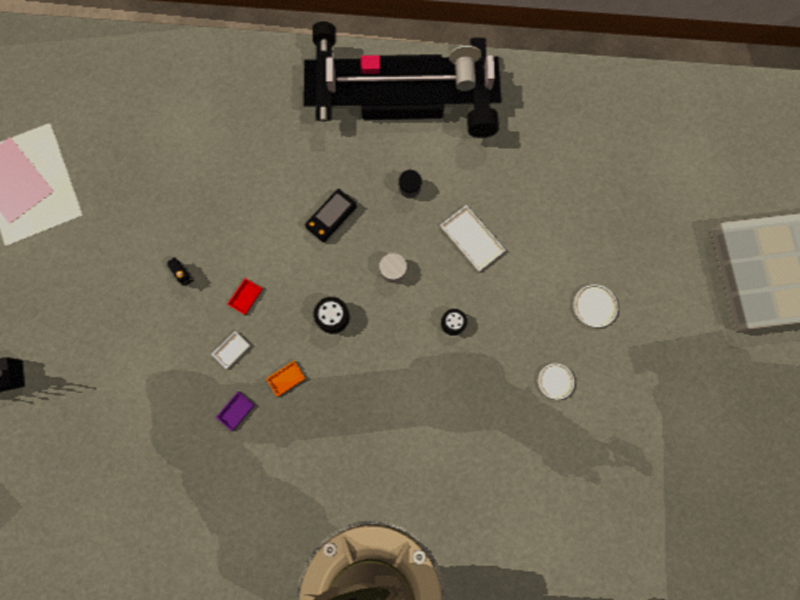

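View pics/scene0.png

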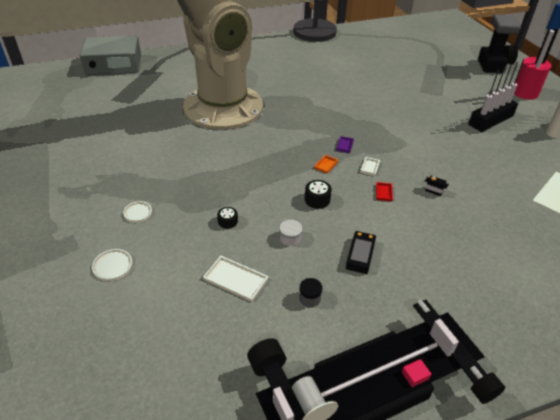

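View pics/wrist0.png

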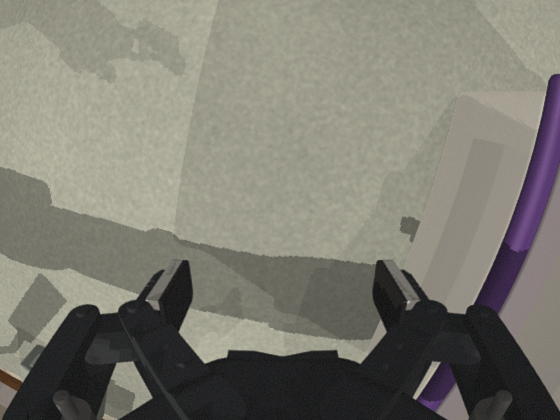

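```bash
cat > h.py <<'E'
import numpy as np, cv2
from workcell import ctrl
def cam(n): 
    p=ctrl.camera_params(n); return p, cv2.Rodrigues(p['rvec'])[0]
def ray(p,px):
    R=cv2.Rodrigues(p['rvec'])[0]; px=np.atleast_2d(np.asarray(px,float))
    a=(px[:,0]-p['cx'])/p['fx']; b=(px[:,1]-p['cy'])/p['fy']
    if p.get('fish'):
        r=np.hypot(a,b)+1e-12; d=np.c_[a/r*np.sin(r),b/r*np.sin(r),np.cos(r)]
    else: d=np.c_[a,b,np.ones(len(a))]
    return -R.T@np.asarray(p['tvec']), d@R
def px2w(p,px,z):
    C,d=ray(p,px); return (C+d*((z-C[2])/d[:,2])[:,None])
def w2px(p,X):
    R=cv2.Rodrigues(p['rvec'])[0]; c=np.atleast_2d(X)@R.T+p['tvec']
    if p.get('fish'):
        rr=np.hypot(c[:,0],c[:,1])+1e-12; t=np.arctan2(rr,c[:,2]); u=c[:,:2]/rr[:,None]*t[:,None]
    else: u=c[:,:2]/c[:,2:]
    return u*[p['fx'],p['fy']]+[p['cx'],p['cy']]
def rect(im,p,z,x0,x1,y0,y1,s):
    """image: up=+x, left=+y; s px per m"""
    W=int((y1-y0)*s);H=int((x1-x0)*s)
    v,u=np.mgrid[0:H,0:W]; X=np.c_[(x1-v/s).ravel(),(y1-u/s).ravel(),np.full(H*W,z)]
    m=w2px(p,X).reshape(H,W,2).astype(np.float32)
    return cv2.remap(im,m[:,:,0],m[:,:,1],cv2.INTER_CUBIC)
def label(im,x0,x1,y0,y1,s,step=.05):
    im=im.copy()
    for x in np.arange(np.ceil(x0/step)*step,x1,step):
        v=int((x1-x)*s); cv2.putText(im,f'{x:.2f}',(0,v+4),0,.4,(0,255,255),1); cv2.line(im,(30,v),(im.shape[1],v),(0,255,255),1) if 0 else None
    for y in np.arange(np.ceil(y0/step)*step,y1,step):
        u=int((y1-y)*s); cv2.putText(im,f'{y:.2f}',(u-12,10),0,.35,(0,255,255),1)
    return im
E
cat > a.py <<'E'
from h import *
im=cv2.imread('pics/top0.png');p=cam('top')[0]
C,_=ray(p,[[0,0]]);print(C)
names=dict(rear=(331,312,.04),front=(454,320,.028),batt=(331,214,.025),servo=(179,270,.037),rt=(595,306,.009),ft=(556,381,.009),bt=(473,238,.009),st=(231,350,.009),red=(246,297,.009),tin=(393,265,.034),jar=(410,181,.04))
for n,(u,v,z) in names.items():
    w=px2w(p,[[u*.7,v*.7]],z)[0];print(n,w.round(3),np.hypot(*w[:2]).round(3))
E
python3 a.py
python3 - <<'E'
from h import *
im=cv2.imread('pics/top0.png');p=cam('top')[0]
r=rect(im,p,.009,.3,.85,-.45,.35,1000);cv2.imwrite('pics/r9.png',label(r,.3,.85,-.45,.35,1000))
E
```

```text
[ 0.28740061 -0.01847815  1.05640776]
rear [0.467 0.109 0.04 ] 0.48
front [ 0.472 -0.109  0.028] 0.484
batt [0.654 0.13  0.025] 0.667
servo [0.523 0.389 0.037] 0.652
rt [ 0.521 -0.366  0.009] 0.637
ft [ 0.38  -0.297  0.009] 0.482
bt [ 0.634 -0.138  0.009] 0.648
st [0.39  0.284 0.009] 0.483
red [0.488 0.271 0.009] 0.558
tin [0.563 0.007 0.034] 0.563
jar [ 0.725 -0.012  0.04 ] 0.725
```

View pics/r9.png

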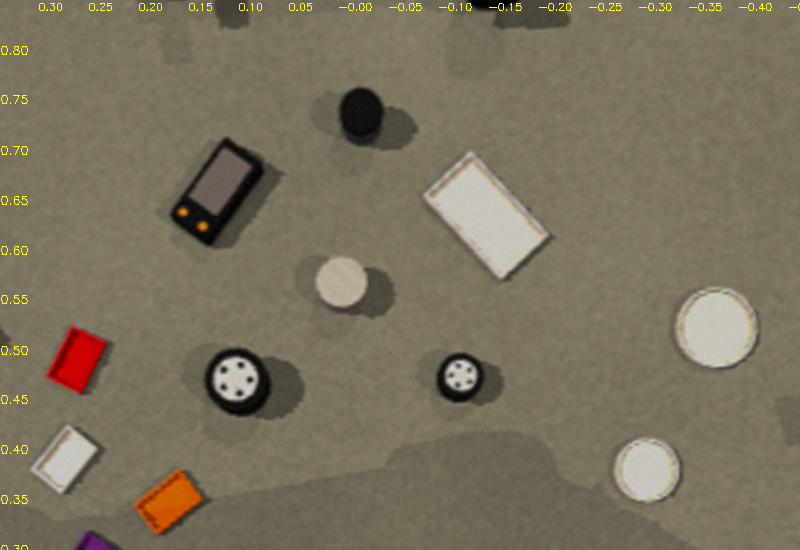

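```bash
cat > fit.py <<'E'
from h import *
im=cv2.imread('pics/top0.png');p=cam('top')[0]
S=4000
def crop(c,z,h=.08): 
    x0,x1,y0,y1=c[0]-h,c[0]+h,c[1]-h,c[1]+h
    return rect(im,p,z,x0,x1,y0,y1,S),(x1,y1)
def white(c,z,h,thr=140):
    r,(x1,y1)=crop(c,z,h); m=(r.min(2)>thr).astype(np.uint8)
    cs,_=cv2.findContours(m,cv2.RETR_EXTERNAL,cv2.CHAIN_APPROX_NONE)
    k=max(cs,key=cv2.contourArea)[:,0,:]; return np.c_[x1-k[:,1]/S,y1-k[:,0]/S].astype(np.float32)*1000
for n,c,z,h in [('rear',(.467,.109),.04,.03),('front',(.472,-.109),.028,.025),('rt',(.521,-.366),.009,.06),('ft',(.38,-.297),.009,.05),('bt',(.634,-.138),.009,.08),('st',(.39,.284),.009,.045)]:
    k=white(c,z,h); 
    k=cv2.convexHull(k)
    print(n,'circ',cv2.minEnclosingCircle(k),'rect',cv2.minAreaRect(k), 'ell',cv2.fitEllipse(k)[:2] if n in('rear','front','rt','ft') else '')
tiles=[]
for n,c,z in [('batt',(.654,.13),.025),('servo',(.523,.389),.037)]:
    h=.07 if n=='batt' else .05
    r,(x1,y1)=crop(c,z,h); s=S
    r=cv2.convertScaleAbs(r,alpha=1.7)
    cv2.imwrite(f'pics/{n}c.png',label(r,c[0]-h,c[0]+h,c[1]-h,c[1]+h,S,.01))
E
python3 fit.py
```

```text
rear circ ((465.9375915527344, 110.81494903564453), 20.82178497314453) rect ((466.375, 110.625), (40.75, 40.25), 90.0) ell ((465.99456787109375, 110.76240539550781), (40.818328857421875, 41.14748764038086))
front circ ((471.470947265625, -108.86669921875), 14.907023429870605) rect ((472.13775634765625, -109.15238189697266), (28.42875099182129, 27.617109298706055), 70.01689147949219) ell ((471.6634216308594, -109.06906127929688), (28.457015991210938, 29.248266220092773))
rt circ ((523.162353515625, -366.1697998046875), 40.035125732421875) rect ((521.5938110351562, -366.4021301269531), (76.21501159667969, 78.75579071044922), 11.017110824584961) ell ((523.1483764648438, -366.34130859375), (79.08577728271484, 79.50871276855469))
ft circ ((380.51318359375, -296.46954345703125), 31.901447296142578) rect ((379.95208740234375, -296.4442443847656), (62.38728713989258, 63.00430679321289), 4.289153099060059) ell ((380.4372253417969, -296.41387939453125), (62.8905143737793, 63.38581848144531))
bt circ ((635.2706298828125, -135.25831604003906), 64.3539810180664) rect ((635.3047485351562, -135.57264709472656), (114.39254760742188, 66.20829010009766), 42.988590240478516) ell 
st circ ((391.25, 286.875), 33.9561767578125) rect ((391.3851318359375, 286.8734130859375), (38.9420280456543, 58.41177749633789), 51.15916442871094) ell
```

View pics/battc.png

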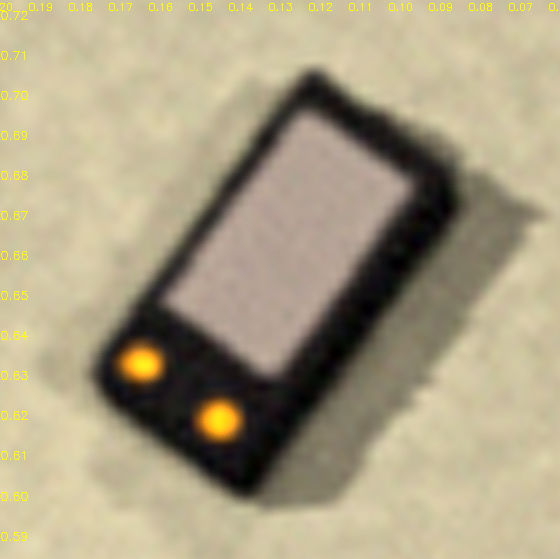

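View pics/servoc.png

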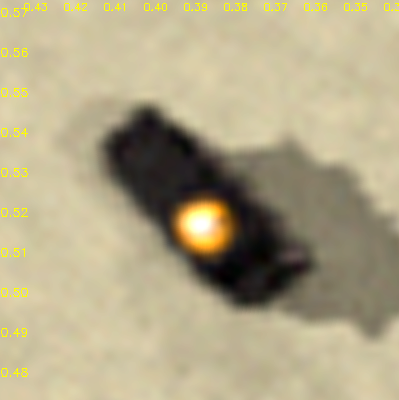

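The top view (800x600 enlargement) shows these candidates:
- **Rear wheel:** (331,315), 41 mm rim disc. The wheels mounted on the chassis near (324,33) and (482,122) are not meant.
- **Front wheel:** (454,321), 29 mm disc.
- **Battery:** (331,214), with grey panel and two brass dots.
- **Servo:** (179,270), with brass shaft. The black rack at (10,375) is not meant.
- **Servo tray:** the white one at (231,350), 58x39 mm. Red (246,297), orange (287,379) and purple (237,411) are decoys.
- **Other trays:** battery (473,238), rear wheel (595,306), front wheel (556,381).
- **Keep clear:** tin (393,265) and jar (410,181).

The fitted sizes agree with the description. Next I'll hover over the rear wheel and check it with the wrist camera.

```bash
cat >> h.py <<'E'
from scipy.spatial.transform import Rotation as Ro
def att(th):
    c,s=np.cos(th),np.sin(th)
    return Ro.from_matrix(np.array([[s,0,c],[-c,0,s],[0,-1,0]])).as_rotvec()
def best(pos,th):
    q0=np.array(ctrl.read_state()['joint_pos']);o=[]
    for t in (th,th+np.pi):
        q=ctrl.ik(pos,att(t))
        if q is not None: o.append((np.abs(np.array(q)-q0).max(),t,np.round(q,2)))
    return sorted(o,key=lambda a:a[0])
def snap(n,f):
    p=ctrl.camera_params(n)
    if n=='wrist': p['fish']=True
    im=ctrl.read_camera(n)[:,:,::-1].copy(); cv2.imwrite('pics/'+f+'.png',im)
    import pickle; pickle.dump(p,open('pics/'+f+'.pkl','wb')); return im,p
def st():
    s=ctrl.read_state();print('t',round(s['clock'],2),'tcp',np.round(s['tcp_pos'],4),'gap',round(s['finger_gap'],4),'F',np.round(s['wrist_force'],1))
E
python3 - <<'E'
from h import *
for n,c in dict(rear=(.466,.111),front=(.4715,-.109),batt=(.656,.133),servo=(.52,.389),rt=(.523,-.366),ft=(.3805,-.2965),bt=(.635,-.1355),stt=(.391,.287)).items():
    for z in (.2,.03):
        print(n,z,[(d,[ (round(a[0],2),round(a[1],2),a[2].tolist()) for a in best([*c,z],np.radians(d))][:1]) for d in (0,45,90,135)])
E
```

```text
rear 0.2 [(0, [(np.float64(1.12), np.float64(0.0), [0.67, 0.25, -1.1, 1.79, 0.23, 1.24, -0.49])]), (45, [(np.float64(1.12), np.float64(0.79), [0.67, 0.25, -1.1, 1.79, 0.23, 1.24, 0.29])]), (90, [(np.float64(1.13), np.float64(1.57), [0.67, 0.25, -1.1, 1.79, 0.23, 1.24, 1.08])]), (135, [(np.float64(1.24), np.float64(5.5), [0.68, 0.25, -1.11, 1.79, 0.24, 1.24, -1.28])])]
rear 0.03 [(0, [(np.float64(0.88), np.float64(0.0), [0.43, 0.45, -0.86, 1.98, 0.44, 0.91, -0.66])]), (45, [(np.float64(0.87), np.float64(0.79), [0.42, 0.45, -0.85, 1.98, 0.43, 0.9, 0.13])]), (90, [(np.float64(0.97), np.float64(1.57), [0.41, 0.45, -0.84, 1.98, 0.42, 0.9, 0.92])]), (135, [(np.float64(1.4), np.float64(5.5), [0.43, 0.45, -0.86, 1.98, 0.43, 0.91, -1.44])])]
front 0.2 [(0, [(np.float64(0.62), np.float64(0.0), [0.71, 0.15, -0.61, 1.8, 0.09, 1.22, 0.08])]), (45, [(np.float64(0.91), np.float64(0.79), [0.75, 0.16, -0.65, 1.79, 0.1, 1.22, 0.86])]), (90, [(np.float64(1.43), np.float64(4.71), [0.65, 0.15, -0.53, 1.8, 0.08, 1.22, -1.48])]), (135, [(np.float64(0.65), np.float64(5.5), [0.68, 0.15, -0.57, 1.8, 0.09, 1.2
[... 4137 characters left out ...]
t64(0.0), [0.24, 0.26, -1.07, 1.78, 0.24, 1.25, -0.9])]), (45, [(np.float64(1.09), np.float64(0.79), [0.24, 0.26, -1.07, 1.78, 0.24, 1.25, -0.11])]), (90, [(np.float64(1.09), np.float64(1.57), [0.24, 0.26, -1.07, 1.78, 0.24, 1.25, 0.68])]), (135, [(np.float64(1.42), np.float64(2.36), [0.37, 0.34, -1.27, 1.78, 0.34, 1.28, 1.37])])]
stt 0.03 [(0, [(np.float64(1.14), np.float64(0.0), [0.17, 0.57, -1.07, 1.96, 0.6, 0.98, -1.19])]), (45, [(np.float64(1.1), np.float64(0.79), [0.17, 0.57, -1.07, 1.96, 0.6, 0.98, -0.4])]), (90, [(np.float64(1.1), np.float64(1.57), [0.17, 0.57, -1.07, 1.96, 0.6, 0.98, 0.38])]), (135, [(np.float64(1.22), np.float64(2.36), [0.17, 0.57, -1.07, 1.96, 0.6, 0.98, 1.17])])]
```

Run:
```python
from h import *
ctrl.move_ptp([.466,.111,.17],att(0)); st()
im,p=snap('wrist','w1')
print('cam',ray(p,[[0,0]])[0])
r=rect(im,p,.04,.36,.62,-.02,.24,2300);cv2.imwrite('pics/w1r.png',label(r,.36,.62,-.02,.24,2300,.02))
```

```text
t 2.94 tcp [0.4664 0.11   0.17  ] gap 0.0853 F [0.  0.1 0.3]
cam [0.4666131  0.18480552 0.29640503]
```

View pics/w1.png

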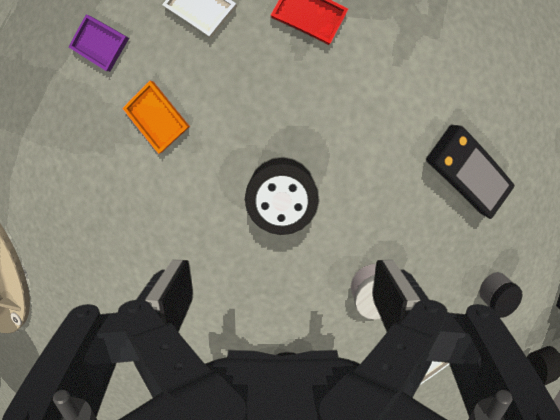

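View pics/w1r.png

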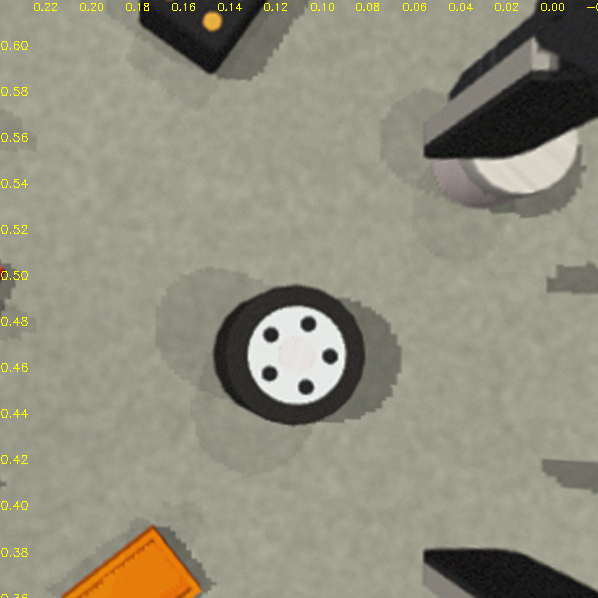

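```bash
cat >> h.py <<'E'
def pick(x,y,th,z,f=30,op=None,hover=.17):
    if op: ctrl.grip(op)
    s=ctrl.read_state()
    hit=ctrl.line_to([x,y,z],att(th),velocity=.12,force_limit=15); print('hit',hit); st()
    if hit: return
    ctrl.grip(0.0,f); st()
    ctrl.line_to([x,y,hover],att(th),velocity=.15); st()
E
python3 - <<'E'
from h import *
pick(.466,.111,0,.026)
print(best([.523,-.366,.17],0)[0])
ctrl.move_ptp([.523,-.366,.17],att(0)); st()
im,p=snap('wrist','w2')
r=rect(im,p,.009,.46,.61,-.43,-.28,4000);cv2.imwrite('pics/w2r.png',label(r,.46,.61,-.43,-.28,4000,.01))
E
```

```text
hit False
t 4.34 tcp [0.4666 0.1112 0.0267] gap 0.0856 F [ 0.3 -0.4  0. ]
t 4.69 tcp [0.4665 0.111  0.0267] gap 0.0611 F [-0.7 -1.2  5.6]
t 5.8 tcp [0.4655 0.1107 0.1692] gap 0.0611 F [ 0.4 -0.7 -1.4]
(np.float64(0.721465694131578), 0, array([ 1.2 ,  0.65, -0.98,  1.41,  0.54,  1.36,  0.2 ]))
t 7.55 tcp [ 0.524  -0.3638  0.1704] gap 0.0613 F [ 0.5  0.  -0.6]
```

View pics/w2.png

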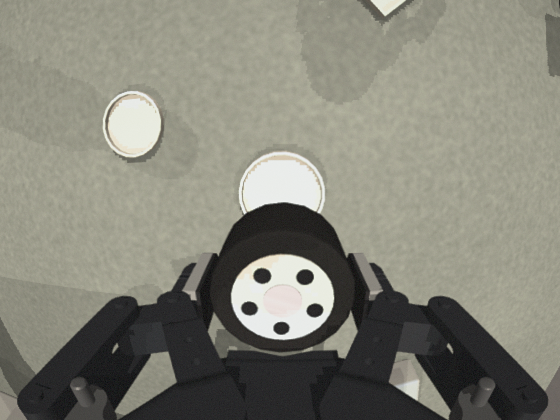

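View pics/w2r.png

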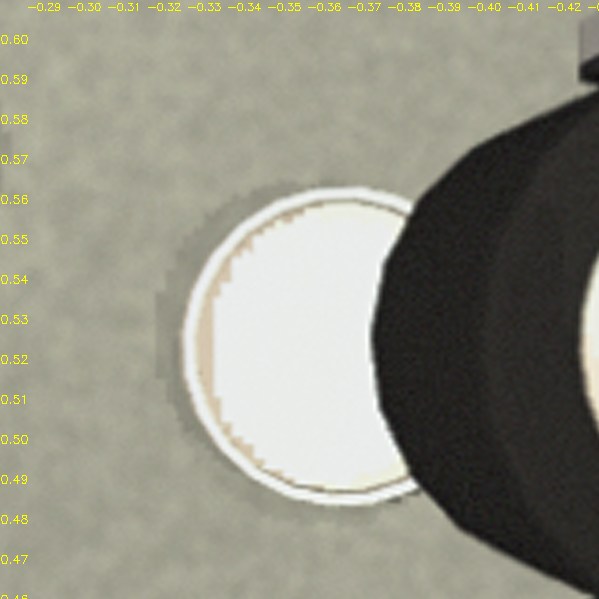

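```bash
cat >> h.py <<'E'
def place(x,y,th,z,op=.085,hover=.17,fl=5,over=.004):
    """z = expected tcp z at contact"""
    ctrl.line_to([x,y,z+.012],att(th),velocity=.15); st()
    hit=ctrl.line_to([x,y,z-over],att(th),velocity=.025,force_limit=fl); print('contact',hit); st()
    ctrl.dwell(.15); ctrl.grip(op); st()
    ctrl.line_to([x,y,hover],att(th),velocity=.15); st()
E
python3 - <<'E'
from h import *
place(.5235,-.366,0,.0297)
im,p=snap('wrist','w3')
print(best([.4715,-.109,.17],0)[0])
ctrl.move_ptp([.4715,-.109,.17],att(0)); st()
im,p=snap('wrist','w4')
r=rect(im,p,.028,.42,.52,-.16,-.06,5000);cv2.imwrite('pics/w4r.png',label(r,.42,.52,-.16,-.06,5000,.01))
E
```

```text
t 8.61 tcp [ 0.5243 -0.3662  0.0429] gap 0.0609 F [ 0.3 -0.6  0.7]
contact True
t 9.12 tcp [ 0.5235 -0.3662  0.0294] gap 0.061 F [ 0.  -0.9  2.3]
t 9.63 tcp [ 0.5226 -0.3658  0.0287] gap 0.0852 F [-0.3 -0.6  1.2]
t 10.72 tcp [ 0.5229 -0.3659  0.1689] gap 0.085 F [-0.  -0.9  0.2]
(np.float64(0.4119021105499292), 0, array([ 1.17,  0.35, -1.19,  1.82,  0.35,  1.21, -0.13]))
t 11.8 tcp [ 0.472  -0.1108  0.1701] gap 0.0849 F [ 0.2 -1.3  0.3]
```

View pics/w3.png

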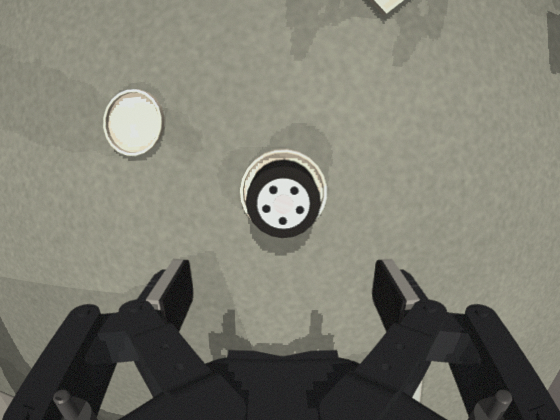

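View pics/w4r.png

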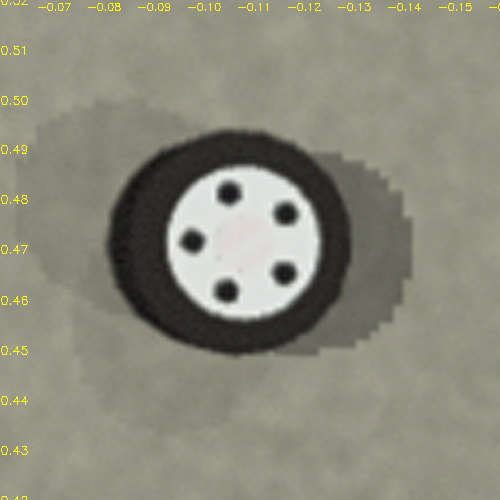

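Run:
```python
from h import *
import pickle
p=pickle.load(open('pics/w3.pkl','rb')); print('rear placed',px2w(p,[[283,203]],.043))
im=cv2.imread('pics/w3.png');r=rect(im,p,.043,.47,.58,-.42,-.31,3000)
m=(r.min(2)>170).astype(np.uint8); cs,_=cv2.findContours(m,1,1)
pick(.4716,-.1087,0,.025)
ctrl.move_ptp([.3805,-.2965,.17],att(0)); st()
im,p=snap('wrist','w5')
r=rect(im,p,.009,.33,.43,-.35,-.25,5000);cv2.imwrite('pics/w5r.png',label(r,.33,.43,-.35,-.25,5000,.01))
```

```text
rear placed [[ 0.52343222 -0.36528761  0.043     ]]
hit False
t 13.21 tcp [ 0.4722 -0.1088  0.0257] gap 0.0849 F [-0.5 -0.5  0.4]
t 13.66 tcp [ 0.4719 -0.1089  0.0255] gap 0.0449 F [-1.9  0.1  5.4]
t 14.78 tcp [ 0.471  -0.1087  0.1691] gap 0.0448 F [ 0.  -1.   0.2]
t 15.62 tcp [ 0.3808 -0.2956  0.1697] gap 0.045 F [ 0.9  1.2 -0.1]
```

View pics/w5r.png

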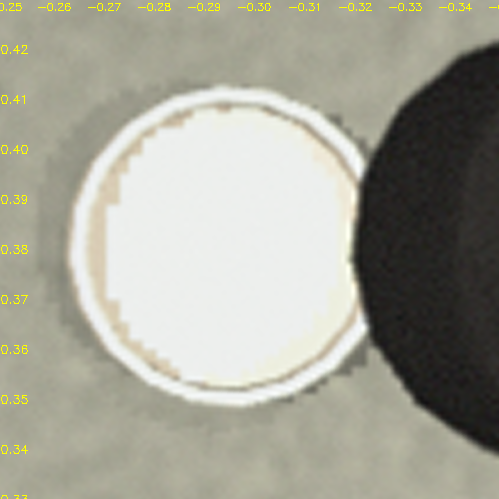

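View pics/w5.png

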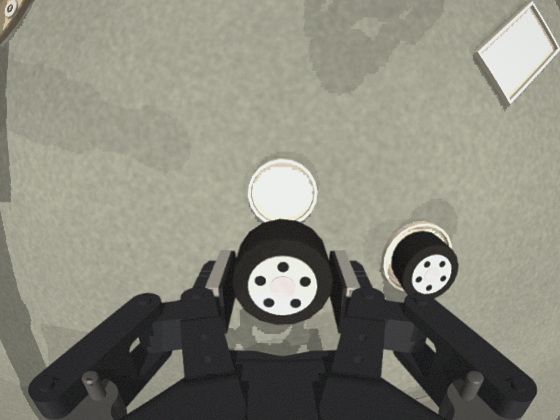

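Run:
```python
from h import *
place(.3806,-.296,0,.0287)
im,p=snap('wrist','w6')
th=np.radians(54)
print(best([.656,.133,.17],th)[:2])
ctrl.move_ptp([.656,.133,.17],att(th)); st()
im,p=snap('wrist','w7')
r=rect(im,p,.025,.58,.73,.06,.21,4000);cv2.imwrite('pics/w7r.png',label(r,.58,.73,.06,.21,4000,.01))
```

```text
t 16.68 tcp [ 0.3813 -0.2961  0.0415] gap 0.0447 F [-0.1 -0.7 -0.1]
contact True
t 17.19 tcp [ 0.3803 -0.296   0.0279] gap 0.0447 F [ 0.4 -0.3 -0.1]
t 17.82 tcp [ 0.3801 -0.296   0.0281] gap 0.0849 F [0.7 1.3 0.8]
t 18.93 tcp [ 0.3801 -0.2958  0.1692] gap 0.0851 F [-0.7 -0.5 -0.1]
[(np.float64(1.3192471466476836), np.float64(0.9424777960769379), array([ 0.29,  0.68, -0.88,  1.31,  0.51,  1.38,  0.37])), (np.float64(3.017114777566628), np.float64(4.084070449666731), array([ 0.21,  0.63, -0.73,  1.32,  0.41,  1.35, -2.71]))]
t 20.82 tcp [0.6564 0.131  0.1699] gap 0.085 F [-0.1 -0.8  0.1]
```

View pics/w6.png

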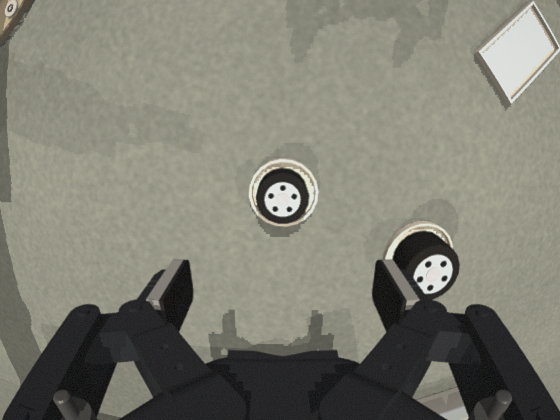

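View pics/w7r.png

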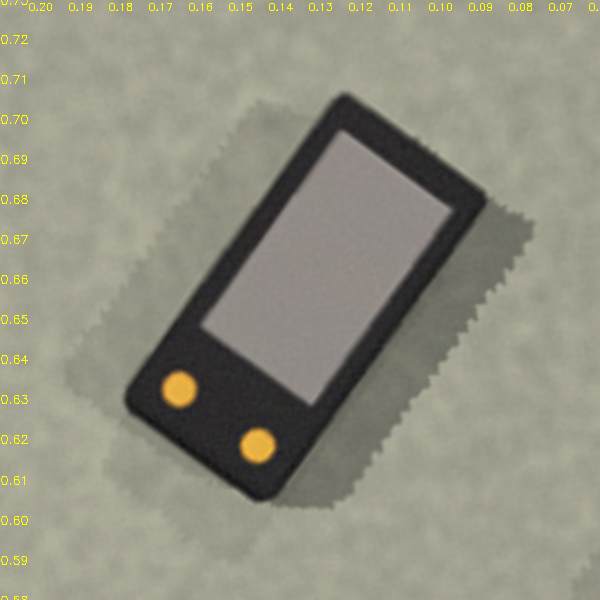

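View pics/w7.png

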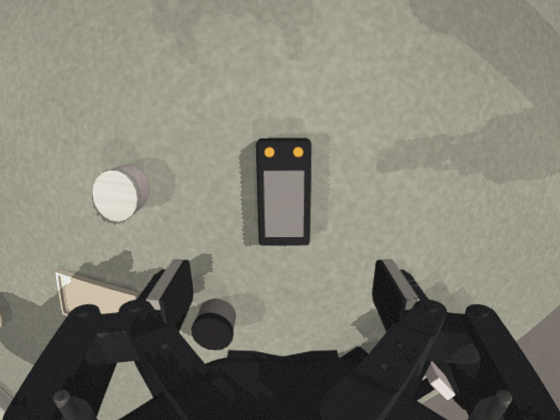

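Run:
```python
from h import *
import pickle
p=pickle.load(open('pics/w6.pkl','rb')); print('front placed',px2w(p,[[282,199]],.031))
pick(.6556,.1338,np.radians(54.2),.025,f=40)
th=np.radians(54.2-101.2)
print(best([.635,-.1355,.17],th)[0])
ctrl.move_ptp([.635,-.1355,.17],att(th)); st()
im,p=snap('wrist','w8')
r=rect(im,p,.009,.56,.71,-.21,-.06,4000);cv2.imwrite('pics/w8r.png',label(r,.56,.71,-.21,-.06,4000,.01))
```

```text
front placed [[ 0.37978496 -0.29528533  0.031     ]]
hit False
t 22.23 tcp [0.6562 0.1341 0.026 ] gap 0.0851 F [-0.   0.2 -0.2]
t 22.68 tcp [0.656  0.1339 0.0256] gap 0.046 F [0.5 0.5 4.7]
t 23.79 tcp [0.6551 0.1335 0.1686] gap 0.046 F [-0.5 -0.4 -3.2]
(np.float64(1.2181951974558474), np.float64(-0.8203047484373349), array([ 0.52,  0.54, -0.53,  1.39,  0.27,  1.29, -0.84]))
t 24.91 tcp [ 0.635  -0.1337  0.1695] gap 0.0463 F [ 0.2  0.6 -2.6]
```

View pics/w8r.png

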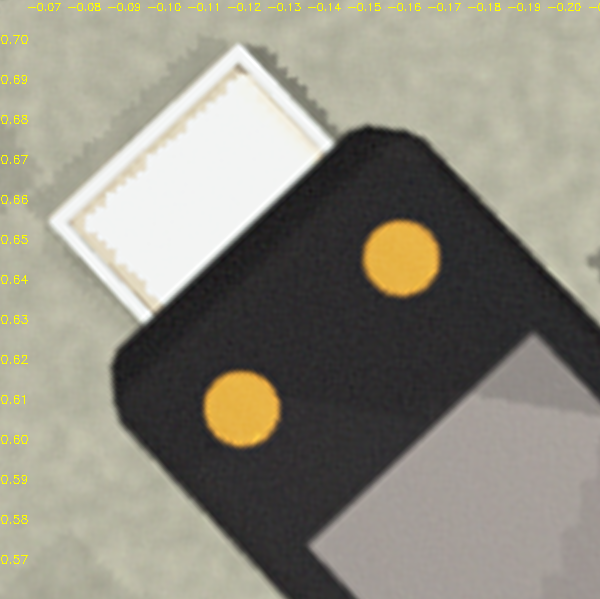

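View pics/w8.png

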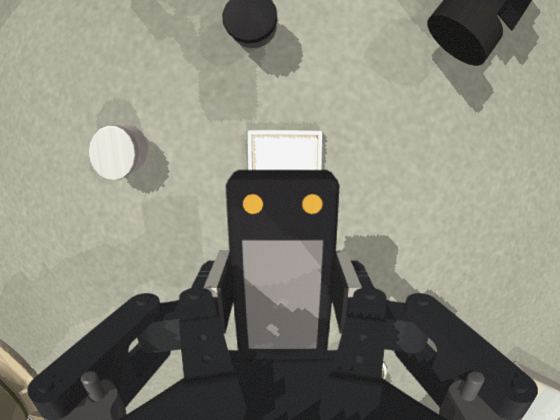

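Run:
```python
from h import *
place(.6352,-.1352,np.radians(-46.9),.0286)
im,p=snap('wrist','w9')
r=rect(im,p,.028,.56,.71,-.21,-.06,4000);cv2.imwrite('pics/w9r.png',label(r,.56,.71,-.21,-.06,4000,.01))
th=np.radians(45)
print(best([.52,.389,.17],th)[:2])
ctrl.move_ptp([.515,.385,.17],att(th)); st()
im,p=snap('wrist','w10')
r=rect(im,p,.037,.46,.58,.33,.45,5000);cv2.imwrite('pics/w10r.png',label(r,.46,.58,.33,.45,5000,.01))
```

```text
t 25.98 tcp [ 0.6361 -0.1351  0.0418] gap 0.0461 F [ 0.3  0.1 -2.4]
contact True
t 26.48 tcp [ 0.6352 -0.1353  0.0286] gap 0.0465 F [-0.1  0.6  4.5]
t 27.11 tcp [ 0.6343 -0.1352  0.0274] gap 0.0846 F [ 0.3  0.6 -0.6]
t 28.21 tcp [ 0.6346 -0.1352  0.1688] gap 0.085 F [-0.3 -0.8 -0.3]
[(np.float64(0.5537993234233562), np.float64(0.7853981633974483), array([-0.03,  0.72, -1.07,  1.37,  0.63,  1.41, -0.31])), (np.float64(1.8584444242581757), np.float64(3.9269908169872414), array([-1.28,  0.62,  0.9 ,  1.44, -0.49,  1.32, -2.7 ]))]
t 30.19 tcp [0.5165 0.3833 0.1697] gap 0.0846 F [ 0.9  0.1 -0.8]
```

View pics/w9r.png

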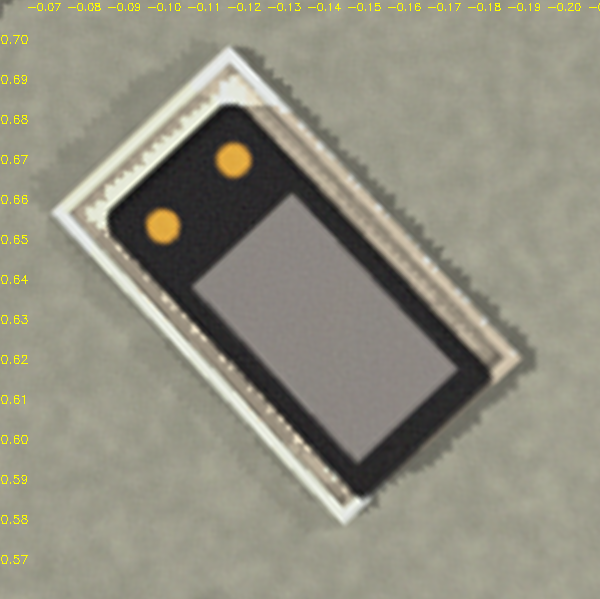

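View pics/w10r.png

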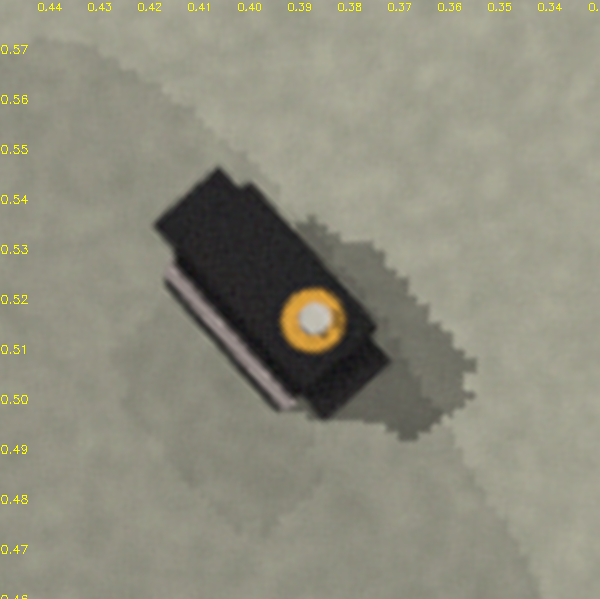

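View pics/w10.png

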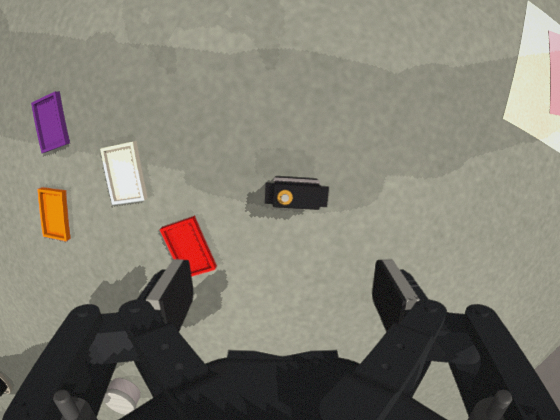

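Run:
```python
from h import *
th=np.radians(132)
print(best([.5225,.3946,.17],th)[0])
ctrl.move_ptp([.5225,.3946,.17],att(th)); st()
pick(.5225,.3946,th,.027,f=30)
th=np.radians(51.2)
print(best([.391,.287,.17],th)[0])
ctrl.move_ptp([.391,.287,.17],att(th)); st()
im,p=snap('wrist','w11')
r=rect(im,p,.009,.33,.45,.23,.35,5000);cv2.imwrite('pics/w11r.png',label(r,.33,.45,.23,.35,5000,.01))
```

```text
(np.float64(1.4012372812592422), np.float64(2.303834612632515), array([ 0.04,  0.89, -1.34,  1.35,  0.86,  1.53,  1.09]))
t 31.51 tcp [0.5227 0.3943 0.17  ] gap 0.085 F [0.1 0.2 0. ]
hit False
t 32.85 tcp [0.5228 0.3951 0.028 ] gap 0.0847 F [-0.   0.8  0.5]
t 33.46 tcp [0.5226 0.3947 0.0272] gap 0.0194 F [-0.4  0.   1.3]
t 34.56 tcp [0.5224 0.3941 0.1688] gap 0.0195 F [-0.1  0.1 -0.8]
(np.float64(1.2990038019454375), np.float64(0.8936085770210968), array([ 0.4 ,  0.47, -1.37,  1.82,  0.48,  1.26, -0.21]))
t 35.74 tcp [0.3913 0.2871 0.17  ] gap 0.0195 F [ 0.3 -0.6 -0.9]
```

View pics/w11r.png

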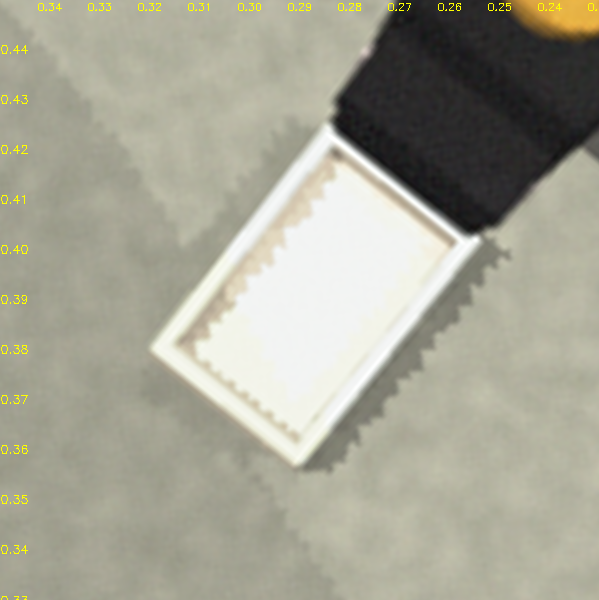

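View pics/w11.png

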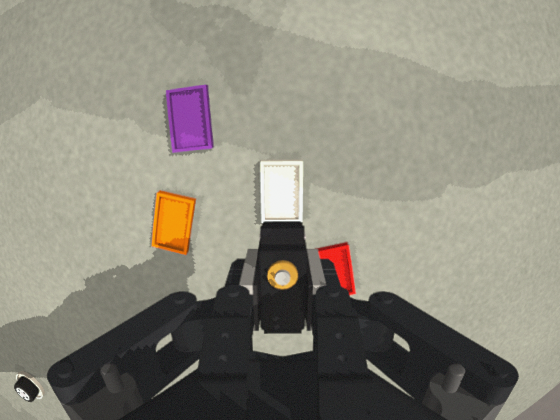

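Run:
```python
from h import *
th=np.radians(51.3)
place(.3912,.287,th,.0302,op=.06)
im,p=snap('wrist','w12')
r=rect(im,p,.009,.33,.45,.23,.35,5000);cv2.imwrite('pics/w12r.png',label(r,.33,.45,.23,.35,5000,.01))
im,p=snap('top','top1')
cv2.imwrite('pics/top1r.png',label(rect(im,p,.009,.3,.85,-.45,.35,1000),.3,.85,-.45,.35,1000))
for z,c,n in [(.043,(.523,-.366),'rear'),(.031,(.38,-.296),'front'),(.034,(.563,.007),'tin')]:
    for f in ('top0','top1'):
        i=cv2.imread(f'pics/{f}.png'); r=rect(i,p,z,c[0]-.03,c[0]+.03,c[1]-.03,c[1]+.03,4000)
        m=cv2.threshold(r.min(2),110,255,0)[1]; cs,_=cv2.findContours(m,cv2.RETR_EXTERNAL,1)
        cs=[k for k in cs if abs(cv2.boundingRect(k)[0]+cv2.boundingRect(k)[2]/2-120)<40 and cv2.contourArea(k)>3000] 
        print(n,f,[(round(c[0]+.03-b/4000,4),round(c[1]+.03-a/4000,4),round(rr/4,1)) for (a,b),rr in map(cv2.minEnclosingCircle,cs)])
```

```text
t 36.79 tcp [0.3916 0.2876 0.043 ] gap 0.0194 F [-1.   0.3  0.2]
contact True
t 37.31 tcp [0.3914 0.287  0.0298] gap 0.0196 F [-0.7 -1.   6. ]
t 37.92 tcp [0.391  0.2865 0.0294] gap 0.0599 F [-0.5  0.3  0.8]
t 39.01 tcp [0.3909 0.2865 0.1692] gap 0.0601 F [-0.2  0.1  0.1]
rear top0 [(0.5215, -0.3617, 38.2)]
rear top1 [(0.5233, -0.3665, 21.6)]
front top0 [(0.3791, -0.2904, 32.4)]
front top1 [(0.3568, -0.2886, 22.3), (0.3795, -0.2962, 15.6), (0.3936, -0.2906, 25.2)]
tin top0 [(0.563, 0.0086, 25.5)]
tin top1 [(0.5629, 0.0086, 25.6)]
```

View pics/w12r.png

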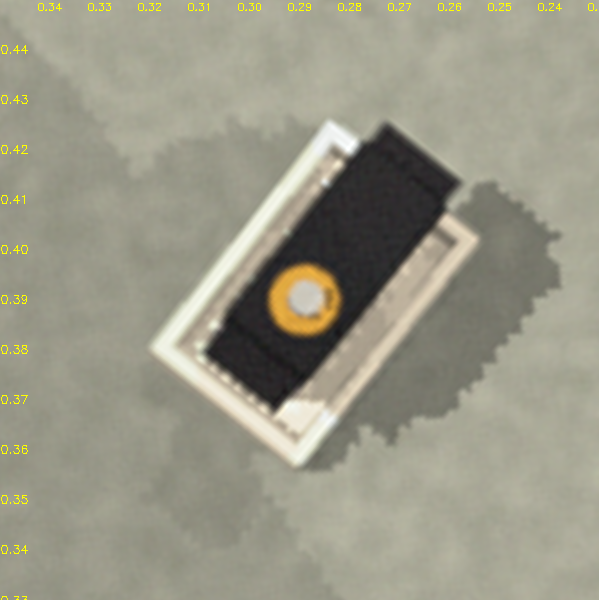

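View pics/top1r.png

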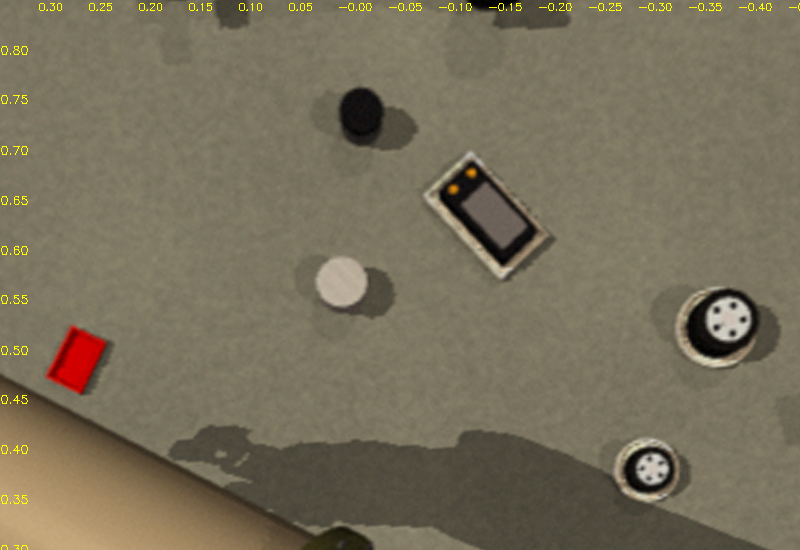

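Run:
```python
from h import *
import pickle
p=pickle.load(open('pics/w12.pkl','rb'))
uv=w2px(p,[[.45-298/5000,.35-305/5000,.009]]); print('shaft',px2w(p,uv,.044),'expect .3834 .2932')
ctrl.dwell(.3); st(); ctrl.finish_job()
```

```text
shaft [[0.38342822 0.29444843 0.044     ]] expect .3834 .2932
t 39.41 tcp [0.3911 0.287  0.1698] gap 0.0603 F [-0.4 -0.6  0.7]
the job is handed in; nothing more can be done
```

I put all four parts in their own white trays, in the order listed, and handed the job in at about 39.4 s of the 106 s allowed. Each part was lowered slowly until light contact (5 N limit) and released there, and the arm then backed off clear.

My last checks, part centre against tray centre:
- **Rear wheel:** within about 1 mm.
- **Front wheel:** within about 1 mm.
- **Battery:** within about 0.5 mm, long sides aligned.
- **Servo:** its shaft is about 1.2 mm from where a perfectly centred servo would put it, long sides aligned.

Every part came to rest at the height expected for sitting on the tray floor. The largest wrist force I read was about 6 N.

By the before and after top pictures, the screw tin moved by 0.1 mm or less, which is within measuring noise. I checked the grease jar by eye only, and it looks unmoved. In the last top picture the arm hides the servo tray, so the servo was checked by the wrist camera alone. No check failed or disagreed.

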